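# Right the toppled bellows and clamp the banded one

## Task

Two steel bellows sleeves have toppled over: stand the plain one back up in the lane, between the two sleeves already standing there, and stand the blue-banded one upright in the clamp at the end of the lane, between the yellow stop and the jaw. Then wind the red-handled crank clockwise until the jaw grips the blue-banded sleeve firmly against the stop. Either end of a sleeve may be up; leave the standing sleeves and the other things on the bench where they are.

Things in the scene. Friction and masses are not known exactly. Their poses are not given: they have to be found in the camera images.
- sleeve_plain: plain steel bellows sleeve (corrugated tube) without coloured bands, 56 mm diameter, 100 mm long, about 0.25 kg, lying on its side in the lane along it. Origin at its middle on the axis; its x axis is the tube's axis. Both ends are alike
- sleeve_blue: steel bellows sleeve of the same size (56 mm diameter, 100 mm long) with a blue band at each end, lying on the bench in front of the lane. Origin at its middle on the axis; its x axis is the tube's axis. Both ends are alike
- stander_a: plain sleeve of the same size standing upright in the lane near the end away from the clamp; origin at its middle (50 mm above the bench), z along the tube. To be left alone
- stander_b: plain sleeve of the same size standing upright in the lane next to the yellow stop; origin at its middle (50 mm above the bench), z along the tube. To be left alone
- lane: fixed lane on the bench, its floor the bench itself. Origin on the bench on its centre line; y runs along the lane to the clamp, x across, z up. Two green kerbs 10 mm high, 6 mm thick, 66 mm apart inside, from y = -310 to 185 mm; green end plate 40 mm high at y = -310 mm
- stop (a point): top edge, middle, of the yellow stop's gripping face (lane y = 113 mm, 55 mm high); the fixed stop plate is 78 mm wide, 8 mm thick, behind this face
- screw_block (a point): top centre of the green screw block (60 mm wide, 20 mm thick, 88 mm high, lane y = 256 mm), on a bed 12 mm high, 90 mm wide, lane y = 186 to 286 mm. The crank's axis passes through it along lane y, 70 mm above the bench
- jaw: steel clamp jaw, 64 mm wide, from 16 to 78 mm above the bench, 16 mm thick; it faces the yellow stop. Origin at the middle of its gripping face, 39 mm above the bench; axes as the lane's. It stands at lane y = 193 mm at crank 0 (80 mm from the stop's face) and slides towards the stop, 5 mm for each radian of the crank
- crank (a joint): crank angle in rad; grows as the crank is wound clockwise as seen from the handle's end (the lane's +y end, looking along -y): the handle goes from the top first towards lane -x. At 0 the handle is straight above the axis; range -0.5 to 9. It stays where it is left
- handle (a point): middle of the red crank handle: a freely spinning round bar, 20 mm diameter, 62 mm long, along lane y (from 288 to 350 mm), 42 mm from the crank's axis
- coolant: yellow closed bottle, 64 mm diameter, 150 mm high, standing; origin under its centre. To be left alone
- flange: flat steel ring, 100 mm outside diameter, 60 mm hole, 14 mm thick, lying flat on the bench; origin under its centre. To be left alone
- wrench: steel wrench, 180 mm long, lying flat behind the lane along its own x. To be left alone
- tin: blue open tin, 72 mm diameter, 50 mm high, standing behind the lane; origin under its centre. To be left alone
Not all that is in view belongs to the job. Leave any pink look-alike of the sleeve_plain alone.

How it is judged (in metres and radians):
At the end, for the whole second after the job is handed in: Both sleeves stand upright (within 0.1 rad), still, on the lane floor: the plain one between the standers, within 15 mm of the centre line; the banded one between stop and jaw, within 20 mm of it, pressed by the jaw with over 2 N. Both standers are upright (angle between the x axis of each of sleeve_plain, sleeve_blue and the z axis of lane, either way round below 0.1 rad and x of sleeve_plain in the frame of lane between -0.015 and 0.015 m and y of sleeve_plain in the frame of lane between -0.26 and 0.06 m and height (world z) of each of sleeve_plain, sleeve_blue below 0.056 m and linear speed of each of sleeve_plain, sleeve_blue below 0.03 m/s and x of sleeve_blue in the frame of lane between -0.02 and 0.02 m and y of sleeve_blue in the frame of lane between 0.13 and 0.15 m and contact force between jaw and sleeve_blue above 2 N and angle between each of stander_a, stander_b's own z axis and vertical below 0.1 rad); the robot touches nothing.
It fails at once if a standing sleeve was pushed more than 20 mm or tipped (distance of any of stander_a, stander_b from where it was at the start of the episode above 0.02 m or angle between any of stander_a, stander_b's own z axis and vertical above 0.3 rad).
It fails at once if the bottle, ring, wrench or tin was moved more than 20 mm (distance of any of coolant, flange, wrench, tin from where it was at the start of the episode above 0.02 m).
It also fails if it takes over 72 s, if anything falls off the work surface, if the arm or the gripper's body presses on something with over 40 N, if the wrist force passes 120 N, or if a joint passes its speed limit or range.

## Robot

A 7-joint arm with a two-finger parallel gripper is mounted at the origin on the work surface. World frame = base frame: x ahead of the robot, y to its left, z up, the work surface at z = 0. Lengths are in mm, angles in rad, forces in N, time in s.
With the tool pointing down it reaches from about 425 to 925 mm from the base axis. Payload 6.8 kg.
Tool frame: the origin (TCP) lies at the very end of the fingers, on their centre line; the grasp point (between the pads) lies 19 mm behind it (r.grip_depth is the distance from the TCP to the grasp point, in mm); z points along the fingers, y is the line along which they close (so a half turn about z gives the same grasp; the last joint's range is limited). The gripper opens to 88 mm and grips with 3 to 60 N. Pads are 20 mm wide; open, the fingers measure 115 mm over their backs; the gripper's body (75 mm by 178 mm) begins 61 mm behind the grasp point.
Start: joints at [-1.35, 0.477, 0.022, 1.555, -0.011, 1.109, -0.083], TCP at [217.959, 638.859, 222.664] pointing down, gripper open.
Joint ranges: [-2.96, 2.96], [-0.34, 2.1], [-1.41, 1.46], [0.24, 2.44], [-1.37, 4.51], [0.17, 1.92], [-2.96, 2.96]. Speed limits (rad/s): [2.39, 2.39, 3.14, 3.14, 3.14, 3.14, 3.14].

## Interface

Orientations are given as a rotation vector (axis times angle).
In Python, from plant import r gives the robot as it stands.
- The arm moves only by the tool carry_out, never from a script. Its argument "targets" is a list of rows, each a list of 7 numbers: the turn, a rotation vector about the tool's x, y, z in units of 0.15 rad (1.0 is 0.15 rad), then the shift along the tool's x, y, z in units of 2 cm (1.0 is 2 cm), then the opening, from 0 (shut) to 1 (fully open). In form: [[ax, ay, az, x, y, z, gripper], ...]. A call has 1 to 12 rows; each row shifts and turns the commanded pose from where the row before left it, along the tool's axes as they then stand; what a row does not reach is not made up. A row lasts 1/8 s, in which the tool goes at most 62.5 mm and 10.7 degrees, less where a joint would pass 70% of its speed; a pose out of reach is approached as far as the arm can. A call with a number of a shift or a turn outside -1 to 1 is refused whole. A call with a gripper value outside its range is refused whole. The fingers move at their own pace and stop on an object; the grip force is fixed at half the most. Time passes only in rows, so rows that do not move let the fingers close. It gives the time, the measured TCP pose, the force, the opening and the grip force at its end, in the units of the state.
- r.read_state(): the state, without advancing time (a new reading comes with each control period).
- r.snapshot(name): name is "side" or "top"; returns the picture (400x640x3 uint8, red, green, blue); there is no depth.
- r.camera_info(name): a dict with "vfov" (degrees; the focal length in pixels is half the picture's height over the tangent of half this angle, whatever the lens; pixels are square), "cx", "cy" (the principal point, pixels), "T" (4x4, takes a point from camera to world coordinates). Camera axes: x right, y up, looking along -z (the intrinsics and any distortion apply to the point x, -y, -z); pixel columns grow to the right and rows downward; lengths in mm; the calibration is good to about 2 mm. A picture is of the moment at which its call begins. camera_info takes no time and is no camera call.
- r.job_done(): hands the job in; it is judged then, once.
The state is a dict: "t": time; "q": joint angles; "qd": joint speeds; "joint_efforts": joint torques, N m; "tcp_pos": TCP position; "tool_rot": TCP orientation; "ft_force": force on the tool from outside, world axes, zero at the start; "ft_torque": the same for the moment, N m; "width": finger opening in mm; "finger_force": force on a finger pad.
Only numpy, scipy, OpenCV 4.12 (cv2) and the standard library are available. Lean on these libraries where they do the work, as an engineer would, in place of code of your own. Each camera call takes 0.05 s, during which the arm holds its last target. There are 200 camera calls.

## Working session

There is one attempt and no reset: what is moved stays moved. The work goes in short steps, Python scripts to look and compute and a tool call to move; the robot and the scene stay as the last step left them, time stands still between calls to the robot, and variables do not carry over. Pictures are saved under pics/ and viewed, at most 10 in all, crops included, and the job is handed in when it is done.

Besides the shell and the picture viewer there is one more tool, called after "Request:" as name(argument=value, ...) on one line, values as JSON. carry_out: Moves the arm, as the interface text tells. Its arguments: {"type":"object","properties":{"targets":{"type":"array","items":{"type":"array","items":{"type":"number"}}}},"required":["targets"]}

```bash
mkdir -p pics; ls; python3 - <<'E'
from plant import r
import cv2
for n in("side","top"):
    c=r.camera_info(n); print(n,c)
    cv2.imwrite(f"pics/{n}0.png",r.snapshot(n)[:,:,::-1])
print(r.read_state())
E
```

```text
pics
side {'vfov': 47.26104522836781, 'cx': 318.09620543180824, 'cy': 202.42563758921068, 'T': array([[ 9.98394051e-01,  4.16779789e-02, -3.83701130e-02,
         5.29948098e+02],
       [-5.47605015e-02,  5.36500962e-01, -8.42121135e-01,
        -9.98271475e+02],
       [-1.45123044e-02,  8.42869898e-01,  5.37921675e-01,
         7.17197733e+02],
       [ 0.00000000e+00,  0.00000000e+00,  0.00000000e+00,
         1.00000000e+00]])}
top {'vfov': 50.55026745373346, 'cx': 323.0620659062243, 'cy': 199.04628575863237, 'T': array([[-8.52044772e-03,  9.89269363e-01, -1.45854481e-01,
         4.39536653e+02],
       [-9.99947262e-01, -9.26553914e-03, -4.42986483e-03,
        -2.42918592e+01],
       [-5.73374996e-03,  1.45809044e-01,  9.89296137e-01,
         1.12888723e+03],
       [ 0.00000000e+00,  0.00000000e+00,  0.00000000e+00,
         1.00000000e+00]])}
{'t': 0.1, 'q': array([-1.35011812,  0.47771051,  0.02231607,  1.55628219, -0.01148563,
        1.10928957, -0.08310517]), 'qd': array([-0.00046858, -0.00076152, -0.00057076, -0.00299542, -0.00084893,
       -0.00153944, -0.00053286]), 'joint_efforts': array([ 3.94972565e-03, -5.84093356e+01,  1.53968286e+00, -2.73312449e+01,
       -5.43240784e-02,  1.31717679e-02,  3.90733078e-05]), 'tcp_pos': array([217.78084813, 638.36622237, 221.81279524]), 'tool_rot': array([-5.14026361e-01, -3.09910841e+00,  2.44272298e-03]), 'ft_force': array([0.40748396, 1.32069367, 0.68013341]), 'ft_torque': array([-0.09292217,  0.02241766, -0.01149492]), 'finger_force': 0.0, 'width': 87.66087055993768}
```

View pics/top0.png

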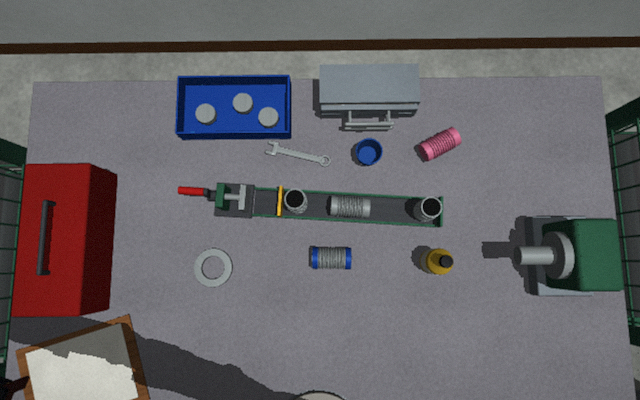

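View pics/side0.png

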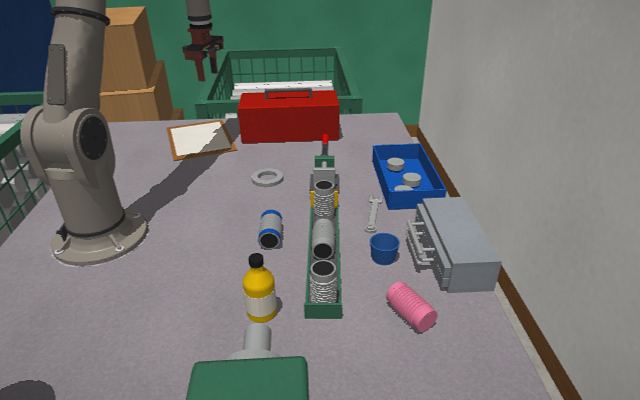

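```bash
python3 - <<'E'
import cv2
a=cv2.imread("pics/top0.png")[165:285,170:450]; cv2.imwrite("pics/topc.png",cv2.resize(a,None,fx=2.85,fy=2.85,interpolation=cv2.INTER_CUBIC))
a=cv2.imread("pics/side0.png")[125:325,225:425]; cv2.imwrite("pics/sidec.png",cv2.resize(a,None,fx=3,fy=3,interpolation=cv2.INTER_CUBIC))
E
```

```text
(no output)
```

View pics/topc.png

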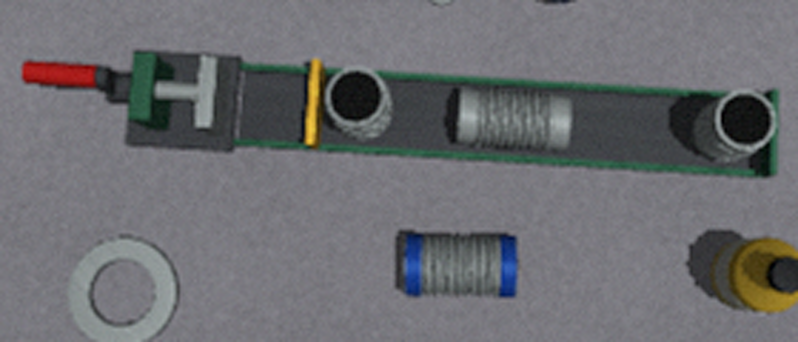

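View pics/sidec.png

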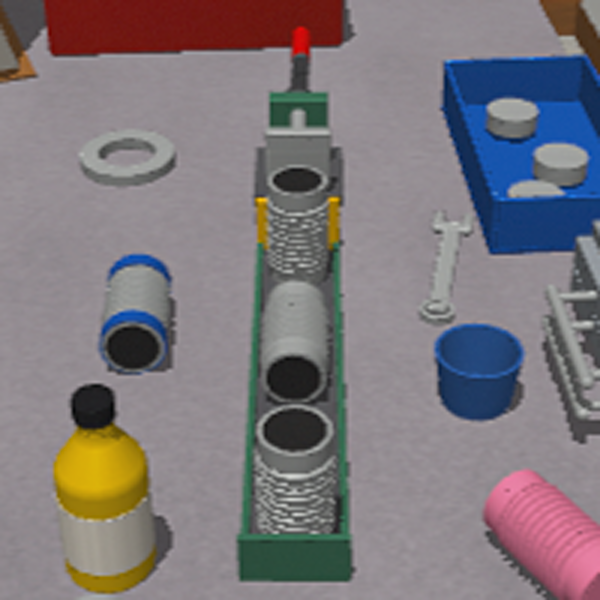

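```bash
cat > h.py <<'E'
import numpy as np
from plant import r
CI={n:r.camera_info(n) for n in("side","top")}
def ray(n,p):
    c=CI[n]; f=200/np.tan(np.radians(c["vfov"]/2))
    d=c["T"][:3,:3]@np.array([(p[0]-c["cx"])/f,-(p[1]-c["cy"])/f,-1]); return c["T"][:3,3],d/np.linalg.norm(d)
def proj(n,P):
    c=CI[n]; f=200/np.tan(np.radians(c["vfov"]/2))
    q=(np.asarray(P)-c["T"][:3,3])@c["T"][:3,:3]
    return np.stack([c["cx"]-f*q[...,0]/q[...,2],c["cy"]+f*q[...,1]/q[...,2]],-1)
def tri(a,b):
    o1,d1=ray("top",a);o2,d2=ray("side",b)
    s=np.linalg.lstsq(np.stack([d1,-d2],1),o2-o1,rcond=None)[0]
    p,q=o1+s[0]*d1,o2+s[1]*d2; return (p+q)/2,np.linalg.norm(p-q)
def at(n,p,z):
    o,d=ray(n,p); return o+d*(z-o[2])/d[2]
T=lambda u,v:(170+u/2.85-.3,165+v/2.85-.3)
S=lambda u,v:(225+u/3-.3,125+v/3-.3)
def lane(p,P):
    c,s=np.cos(p[2]),np.sin(p[2]); P=np.atleast_2d(P)
    return np.stack([p[0]+c*P[:,0]-s*P[:,1],p[1]+s*P[:,0]+c*P[:,1],P[:,2]],1)
E
python3 - <<'E'
from h import *
from scipy.optimize import least_squares
np.set_printoptions(precision=1,suppress=True)
for n,a,b in[("sa",(745,121),(296,430)),("sb",(357,97),(298,181)),("stopL",(312.5,146),(262,198)),("stopR",(315,60),(334,198)),("block",(144,87),(299,95)),("handle end",(97,75),(300,55)),("jawR",(209,57),(330,129)),("jawL",(204,127),(265,129))]:
    print(n,*tri(T(*a),S(*b)))
C=[("top",T(309,60),(39,113,55)),("top",T(306,146),(-39,113,55)),("top",T(241,57),(45,186,12)),("top",T(236,151),(-45,186,12)),("top",T(126,146),(-45,286,12)),
("top",T(157,52),(30,246,88)),("top",T(133,52),(30,266,88)),("side",S(239,537),(-39,-313,40)),("side",S(352,537),(39,-313,40)),("side",S(262,198),(-39,105,55)),("side",S(334,198),(39,105,55)),("side",S(270,94),(-30,256,88)),("side",S(329,94),(30,256,88))]
def res(p): return np.concatenate([proj(n,lane(p,P))[0]-np.array(u) for n,u,P in C])
s=least_squares(res,[600,0,0],x_scale=[1,1,.01],loss="soft_l1"); print("lane",s.x[:2],"%.4f"%s.x[2]); print(res(s.x).reshape(-1,2))
np.save("lane.npy",s.x)
inv=lambda P:np.append((np.array([[np.cos(s.x[2]),np.sin(s.x[2])],[-np.sin(s.x[2]),np.cos(s.x[2])]])@(np.array(P)[:2]-s.x[:2])),P[2])
for n,a,z in[("plain L",(459,118),28),("plain R",(571,122),28),("blue L",(404,264),28),("blue R",(517,265),28),("sa",(745,121),100),("sb",(357,97),100),("jaw",(213.5,92),78),("h0",(22,73),112),("h1",(97,76),112)]:
    P=at("top",T(*a),z);print(n,P,inv(P))
for n,a in[("plain near",(294,380)),("blue near",(134,347)),("sa",(296,430)),("sb",(298,181)),]:
    P=at("side",S(*a),28 if "near" in n else 100);print("side",n,P,inv(P))
E
```

```text
sa [ 569.8 -283.4  100.8] 2.3819246831733922
sb [593.3  49.2 102. ] 1.9222301691149546
stopL [559.1  92.   59.7] 8.408238304107833
stopR [631.5  90.1  58.5] 2.7065183436481983
block [605.9 235.4  92.6] 3.1791006242035906
handle end [610.6 268.3 121.3] 0.4771927856044871
jawR [633.2 181.3  81.7] 1.867183217039137
jawL [570.3 184.2  83.1] 0.8176537761151268
lane [588.4 -15.6] -0.0681
[[ 0.6 -0.6]
 [-0.6 -0.7]
 [-0.8 -0.4]
 [-1.8 -0. ]
 [-0.8 -0.5]
 [-0.8  0.4]
 [-0.3 -0.1]
 [-0.4  1.7]
 [ 0.3  1.7]
 [-2.3  1.8]
 [ 1.6  1.6]
 [-0.9  1.2]
 [-0.7  1.1]]
plain L [583.  -39.4  28. ] [ -3.8 -24.1  28. ]
plain R [ 578.3 -142.2   28. ] [  -1.5 -126.9   28. ]
blue L [450.4  11.8  28. ] [-139.5   18.    28. ]
blue R [448.6 -90.2  28. ] [-134.4  -83.9   28. ]
sa [ 568.7 -283.6  100. ] [  -1.4 -268.7  100. ]
sb [592.6  49.3 100. ] [ -0.2  65.1 100. ]
jaw [601.6 177.5  78. ] [  0.  193.5  78. ]
h0 [614.3 335.3 112. ] [  2.  351.9 112. ]
h1 [611.1 270.9 112. ] [  3.2 287.4 112. ]
side plain near [ 578.2 -138.2   28. ] [  -1.9 -122.9   28. ]
side blue near [448.7 -85.   28. ] [-134.7  -78.8   28. ]
side sa [ 571.1 -282.3  100. ] [   0.9 -267.3  100. ]
side sb [594.5  52.9 100. ] [  1.4  68.7 100. ]
```

```bash
cat >> h.py <<'E'
from scipy.spatial.transform import Rotation as Ro
L=np.load("lane.npy")
np.set_printoptions(precision=2,suppress=True)
def Rt(tilt,yaw=None):
    """tool y across lane; back of tool leans tilt rad toward lane +y"""
    yaw=L[2] if yaw is None else yaw
    ex=np.array([np.cos(yaw),np.sin(yaw),0]);ey=np.array([-np.sin(yaw),np.cos(yaw),0])
    z=-(np.cos(tilt)*np.array([0,0,1])+np.sin(tilt)*ey)
    return np.stack([np.cross(ex,z),ex,z],1)
def go(gpW,R,p0=None,R0=None,label=""):
    """turn (units) at place, then shift (units) in the new tool frame; gpW grasp point"""
    s=r.read_state()
    p0=s["tcp_pos"] if p0 is None else p0; R0=Ro.from_rotvec(s["tool_rot"]).as_matrix() if R0 is None else R0
    p=np.asarray(gpW)+r.grip_depth*R[:,2]
    print(label,"turn",Ro.from_matrix(R0.T@R).as_rotvec()/.15,"shift",R.T@(p-p0)/20, "shift in old",R0.T@(p-p0)/20,"tcp",p)
    return p,R
def W(x,y,z): return lane(L,(x,y,z))[0]
E
python3 - <<'E'
from h import *
p,R=go(W(-2.5,-90,202),Rt(0),label="above")
p,R=go(W(-2.5,-90,34)+120*-Rt(-np.pi/4)[:,2],Rt(-np.pi/4),p,R,"pre")
E
```

```text
above turn [-0.01  0.01  8.73] shift [-35.86  20.59   1.93] shift in old [-29.13 -29.34   1.97] tcp [ 579.78 -105.24  183.3 ]
pre turn [ 0.    5.24 -0.  ] shift [-5.28  0.    0.21] shift in old [-3.58  0.    3.88] tcp [ 574.9  -176.7   105.63]
```

Request:
carry_out(targets=[[0, 0, 0.97, 0, 0, 0, 1], [0, 0, 0.97, 0, 0, 0, 1], [0, 0, 0.97, 0, 0, 0, 1], [0, 0, 0.97, 0, 0, 0, 1], [0, 0, 0.97, 0, 0, 0, 1], [0, 0, 0.97, 0, 0, 0, 1], [0, 0, 0.97, 0, 0, 0, 1], [0, 0, 0.97, 0, 0, 0, 1], [0, 0, 0.97, 0, 0, 0, 1]])

```text
t: 1.23
tcp_pos: [217.7, 638.5, 222.1]
tool_rot: [2.3, 2.139, -0.001]
ft_force: [-0.6, -0.8, -0.1]
width: 87.8
finger_force: 0.0
```

Request:
carry_out(targets=[[0, 0, 0, -1, 1, 0, 1], [0, 0, 0, -1, 1, 0, 1], [0, 0, 0, -1, 1, 0, 1], [0, 0, 0, -1, 1, 0, 1], [0, 0, 0, -1, 1, 0, 1], [0, 0, 0, -1, 1, 0, 1], [0, 0, 0, -1, 1, 0, 1], [0, 0, 0, -1, 1, 0, 1], [0, 0, 0, -1, 1, 0, 1], [0, 0, 0, -1, 1, 0, 1], [0, 0, 0, -1, 1, 0, 1], [0, 0, 0, -1, 1, 0, 1]])

```text
t: 2.72
tcp_pos: [442.7, 379.7, 222.8]
tool_rot: [2.296, 2.144, -0.0]
ft_force: [-0.1, 0.5, -0.1]
width: 88.0
finger_force: 0.0
```

Request:
carry_out(targets=[[0, 0, 0, -1, 1, 0, 1], [0, 0, 0, -1, 1, 0, 1], [0, 0, 0, -1, 1, 0, 1], [0, 0, 0, -1, 1, 0, 1], [0, 0, 0, -1, 1, 0, 1], [0, 0, 0, -1, 1, 0, 1], [0, 0, 0, -1, 1, 0, 1], [0, 0, 0, -1, 1, 0, 1], [0, 0, 0, -1, 0.6, 0, 1], [0, 0, 0, -1, 0, 0, 1], [0, 0, 0, -1, 0, 0, 1], [0, 0, 0, -1, 0, 0, 1]])

```text
t: 4.22
tcp_pos: [595.9, 130.7, 222.7]
tool_rot: [-2.295, -2.145, -0.0]
ft_force: [-0.3, 0.1, -0.2]
width: 88.0
finger_force: 0.0
```

Request:
carry_out(targets=[[0, 0, 0, -1, 0, 0, 1], [0, 0, 0, -1, 0, 0, 1], [0, 0, 0, -1, 0, 0, 1], [0, 0, 0, -1, 0, 0, 1], [0, 0, 0, -1, 0, 0, 1], [0, 0, 0, -1, 0, 0, 1], [0, 0, 0, -1, 0, 0, 1], [0, 0, 0, -1, 0, 0, 1], [0, 0, 0, -1, 0, 0, 1], [0, 0, 0, -1, 0, 0, 1], [0, 0, 0, -1, 0, 0, 1], [0, 0, 0, -0.8, 0, 0, 1]])

```text
t: 5.72
tcp_pos: [580.6, -104.8, 222.7]
tool_rot: [2.296, 2.144, -0.0]
ft_force: [0.2, -0.3, -0.6]
width: 87.6
finger_force: 0.0
```

Request:
carry_out(targets=[[0, 0.75, 0, 0, 0, 0, 1], [0, 0.75, 0, 0, 0, 0, 1], [0, 0.75, 0, 0, 0, 0, 1], [0, 0.75, 0, 0, 0, 0, 1], [0, 0.75, 0, 0, 0, 0, 1], [0, 0.75, 0, 0, 0, 0, 1], [0, 0.74, 0, 0, 0, 0, 1], [0, 0, 0, 0, 0, 0, 1], [0, 0, 0, 0, 0, 0, 1]])

```text
t: 6.85
tcp_pos: [581.0, -103.1, 222.8]
tool_rot: [-1.827, -1.709, -0.756]
ft_force: [-0.5, 0.8, 0.7]
width: 87.9
finger_force: 0.0
```

```bash
python3 - <<'E'
from h import *
s=r.read_state();print(s["t"],s["q"],s["tcp_pos"],s["width"])
go(W(-2.5,-90,34)+80*-Rt(-np.pi/4)[:,2],Rt(-np.pi/4),label="pre80")
E
```

```text
6.85 [ 0.21  0.57  0.34  1.7  -0.87  1.44  0.83] [ 581.03 -103.14  222.82] 87.90748460560046
pre80 turn [-0.    0.01  0.01] shift [-6.75 -0.06  3.53] shift in old [-6.75 -0.06  3.54] tcp [ 576.83 -148.48   77.35]
```

Request:
carry_out(targets=[[0, 0, 0, -1, 0, 0.5, 1], [0, 0, 0, -1, 0, 0.5, 1], [0, 0, 0, -1, 0, 0.5, 1], [0, 0, 0, -1, -0.06, 0.5, 1], [0, 0, 0, -1, 0, 0.5, 1], [0, 0, 0, -1, 0, 0.5, 1], [0, 0, 0, -0.75, 0, 0.5, 1], [0, 0, 0, 0, 0, 0, 1], [0, 0, 0, 0, 0, 0, 1]])

```text
t: 7.98
tcp_pos: [576.8, -148.9, 78.2]
tool_rot: [-1.826, -1.708, -0.758]
ft_force: [-0.2, -1.1, 0.1]
width: 87.9
finger_force: 0.0
```

```bash
python3 - <<'E'
from h import *
import cv2
go(W(-2.5,-90,34),Rt(-np.pi/4),label="grasp")
a=r.snapshot("top")[150:300,230:470,::-1];b=r.snapshot("side")[150:350,225:425,::-1]
f=lambda a:cv2.resize(a,(400,int(400*a.shape[0]/a.shape[1])))
a,b=f(a),f(b);c=np.zeros((400,800,3),np.uint8);c[:a.shape[0],:400]=a;c[:,400:]=b
cv2.imwrite("pics/g1.png",c)
E
```

```text
grasp turn [-0.   -0.01  0.01] shift [-0.01  0.    4.04] shift in old [-0.02  0.    4.04] tcp [580.67 -92.05  20.78]
```

View pics/g1.png

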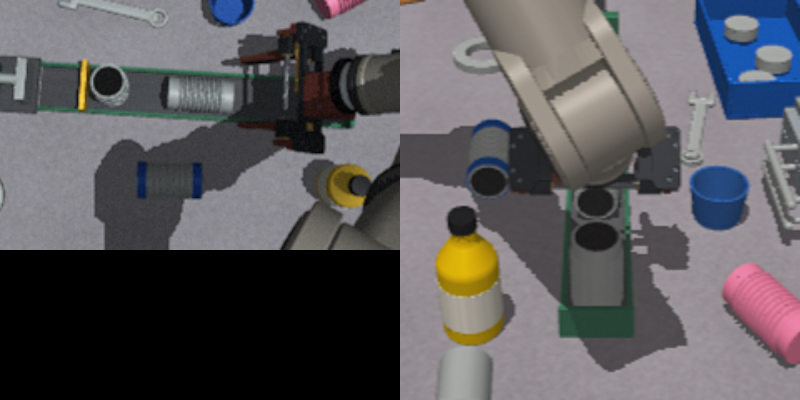

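Request:
carry_out(targets=[[0, 0, 0, 0, 0, 0.8, 1], [0, 0, 0, 0, 0, 0.8, 1], [0, 0, 0, 0, 0, 0.8, 1], [0, 0, 0, 0, 0, 0.8, 1], [0, 0, 0, 0, 0, 0.8, 1], [0, 0, 0, 0, 0, 0, 1], [0, 0, 0, 0, 0, 0, 0], [0, 0, 0, 0, 0, 0, 0], [0, 0, 0, 0, 0, 0, 0], [0, 0, 0, 0, 0, 0, 0], [0, 0, 0, 0, 0, 0, 0], [0, 0, 0, 0, 0, 0, 0]])

```text
t: 9.57
tcp_pos: [580.4, -92.9, 21.3]
tool_rot: [-1.827, -1.707, -0.758]
ft_force: [1.3, -1.4, 1.3]
width: 55.4
finger_force: 29.9
```

Request:
carry_out(targets=[[0, 0, 0, 0.53, 0, -0.53, 0], [0, 0, 0, 0.53, 0, -0.53, 0], [0, 0, 0, 0.53, 0, -0.53, 0], [0, 0, 0, 0.53, 0, -0.53, 0]])

```text
t: 10.07
tcp_pos: [580.3, -92.5, 82.5]
tool_rot: [-1.827, -1.708, -0.758]
ft_force: [0.1, -0.0, -2.3]
width: 55.4
finger_force: 29.9
```

Request:
carry_out(targets=[[0, -0.95, 0, 0, 0, 0, 0], [0, -0.95, 0, 0, 0, 0, 0], [0, -0.95, 0, 0, 0, 0, 0], [0, -0.95, 0, 0, 0, 0, 0], [0, -0.95, 0, 0, 0, 0, 0], [0, -0.95, 0, 0, 0, 0, 0], [0, -0.95, 0, 0, 0, 0, 0], [0, -0.95, 0, 0, 0, 0, 0], [0, -0.95, 0, 0, 0, 0, 0], [0, -0.95, 0, 0, 0, 0, 0], [0, -0.97, 0, 0, 0, 0, 0], [0, 0, 0, 0, 0, 0, 0]])

```text
t: 11.58
tcp_pos: [580.4, -88.9, 78.3]
tool_rot: [1.821, 1.715, -0.759]
ft_force: [-0.6, 0.4, -1.6]
width: 55.6
finger_force: 29.9
```

```bash
python3 - <<'E'
from h import *
import cv2
s=r.read_state();print(s["t"],s["q"],s["width"])
go(W(0,-110,75),Rt(np.pi/4),label="place+10")
a=r.snapshot("top")[150:300,230:470,::-1];b=r.snapshot("side")[150:350,225:425,::-1]
f=lambda a:cv2.resize(a,(400,int(400*a.shape[0]/a.shape[1])))
a,b=f(a),f(b);c=np.zeros((400,800,3),np.uint8);c[:a.shape[0],:400]=a;c[:,400:]=b
cv2.imwrite("pics/g2.png",c)
E
```

```text
11.575 [-1.02  1.03  1.03  1.9  -0.1   0.8  -0.18] 55.60089004116974
place+10 turn [0.01 0.   0.05] shift [-1.17  0.15  2.34] shift in old [-1.17  0.14  2.34] tcp [ 580.01 -138.56   61.78]
```

View pics/g2.png

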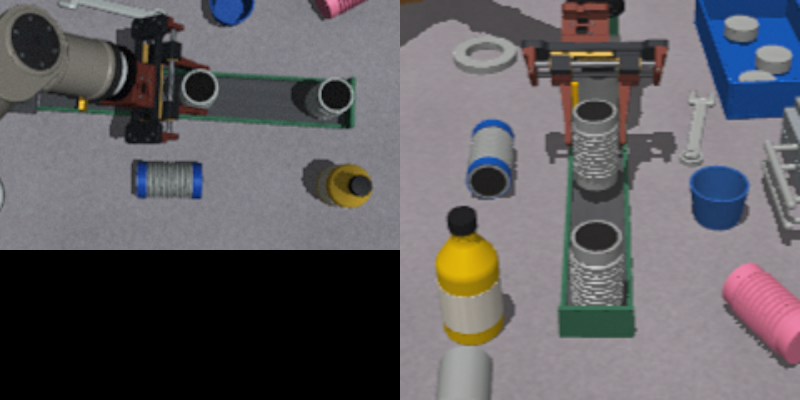

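Request:
carry_out(targets=[[0, 0, 0, -0.3, 0.04, 0.58, 0], [0, 0, 0, -0.3, 0.04, 0.58, 0], [0, 0, 0, -0.3, 0.03, 0.59, 0], [0, 0, 0, -0.27, 0.03, 0.59, 0], [0, 0, 0, 0, 0, 0, 0], [0, 0, 0, 0.1, 0, 0.1, 0], [0, 0, 0, 0.1, 0, 0.1, 0], [0, 0, 0, 0.05, 0, 0.05, 0], [0, 0, 0, 0, 0, 0, 0]])

```text
t: 12.8
tcp_pos: [579.7, -142.0, 57.3]
tool_rot: [1.827, 1.709, -0.756]
ft_force: [0.2, -0.2, -2.4]
width: 55.8
finger_force: 29.9
```

Request:
carry_out(targets=[[0, 0, 0, 0.09, 0, 0.09, 0], [0, 0, 0, 0.05, 0, 0.05, 0], [0, 0, 0, 0, 0, 0, 0]])

```text
t: 13.18
tcp_pos: [580.6, -142.4, 55.5]
tool_rot: [1.826, 1.707, -0.756]
ft_force: [-2.8, 7.2, 12.7]
width: 55.5
finger_force: 30.0
```

Request:
carry_out(targets=[[0, 0, 0, 0, 0, 0, 1], [0, 0, 0, 0, 0, 0, 1], [0, 0, 0, 0, 0, 0, 1], [0, 0, 0, 0, 0, 0, 1], [0, 0, 0, 0, 0, -0.3, 1], [0, 0, 0, 0, 0, -0.6, 1], [0, 0, 0, 0, 0, -1, 1], [0, 0, 0, 0, 0, -1, 1], [0, 0, 0, 0, 0, -1, 1], [0, 0, 0, 0, 0, -1, 1], [0, 0, 0, 0, 0, -1, 1], [0, 0, 0, 0, 0, -1, 1]])

```text
t: 14.68
tcp_pos: [586.4, -43.8, 152.1]
tool_rot: [1.827, 1.709, -0.755]
ft_force: [0.2, -0.9, -0.0]
width: 87.8
finger_force: 0.0
```

```bash
python3 - <<'E'
from h import *
import cv2
s=r.read_state();print(s["t"],s["q"])
B=np.array([449.5,-39,0]);by=-0.0176
eb=np.array([.0176,1,0])
R=Rt(-np.pi/4,by)
p,R1=go(B-20*eb+[0,0,200],Rt(0,by),label="level")
g=B-20*eb+[0,0,32]
p,R1=go(g-80*R[:,2],R,label="direct pre80")
go(g,R,p,R1,label="grasp")
a=r.snapshot("top")[165:285,230:450,::-1];b=r.snapshot("side")[200:320,225:425,::-1]
f=lambda a:cv2.resize(a,(800,int(800*a.shape[0]/a.shape[1])))
cv2.imwrite("pics/g3.png",cv2.resize(np.vstack([f(a),f(b)]),(500,572)))
E
```

```text
14.675 [-1.11  0.95  1.11  1.84 -0.06  0.97 -0.18]
level turn [-0.13  5.23 -0.31] shift [-0.88 -6.85 -1.46] shift in old [-1.89 -6.79 -0.17] tcp [449.15 -59.   181.3 ]
direct pre80 turn [ 0.   10.46 -0.36] shift [-4.87 -6.85  0.56] shift in old [ 0.31 -6.69  5.11] tcp [ 448.39 -102.34   75.35]
grasp turn [0. 0. 0.] shift [ 0. -0.  4.] shift in old [ 0. -0.  4.] tcp [449.38 -45.78  18.78]
```

View pics/g3.png

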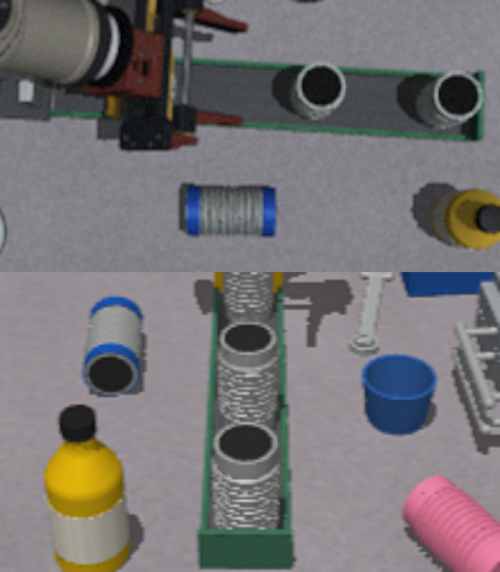

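Request:
carry_out(targets=[[-0.02, 0.87, -0.05, 0, 0, 0, 1], [-0.02, 0.87, -0.05, 0, 0, 0, 1], [-0.02, 0.87, -0.05, 0, 0, 0, 1], [-0.02, 0.87, -0.05, 0, 0, 0, 1], [-0.02, 0.87, -0.05, 0, 0, 0, 1], [-0.02, 0.88, -0.05, 0, 0, 0, 1]])

```text
t: 15.52
tcp_pos: [586.0, -45.2, 151.6]
tool_rot: [-2.242, -2.197, -0.006]
ft_force: [1.0, -0.3, -0.6]
width: 87.7
finger_force: 0.0
```

Request:
carry_out(targets=[[0, 0, 0, -0.2, -0.97, -0.2, 1], [0, 0, 0, -0.2, -0.98, -0.2, 1], [0, 0, 0, -0.2, -0.98, -0.2, 1], [0, 0, 0, -0.2, -0.98, -0.2, 1], [0, 0, 0, -0.2, -0.98, -0.2, 1], [0, 0, 0, -0.2, -0.98, -0.2, 1], [0, 0, 0, -0.18, -0.98, -0.26, 1]])

```text
t: 16.4
tcp_pos: [447.4, -70.4, 180.1]
tool_rot: [-2.244, -2.197, 0.001]
ft_force: [-0.2, 0.7, 0.0]
width: 87.3
finger_force: 0.0
```

Request:
carry_out(targets=[[0, 0.75, 0, 0, 0, 0, 1], [0, 0.75, 0, 0, 0, 0, 1], [0, 0.75, 0, 0, 0, 0, 1], [0, 0.75, 0, 0, 0, 0, 1], [0, 0.75, 0, 0, 0, 0, 1], [0, 0.75, 0, 0, 0, 0, 1], [0, 0.74, 0, 0, 0, 0, 1], [0, 0, 0, 0, 0, 0, 1]])

```text
t: 17.4
tcp_pos: [447.8, -71.5, 178.9]
tool_rot: [-1.785, -1.739, -0.735]
ft_force: [-1.2, -0.1, -0.0]
width: 88.0
finger_force: 0.0
```

```bash
python3 - <<'E'
from h import *
s=r.read_state();print(s["t"],s["q"],s["tcp_pos"])
B=np.array([449.5,-39,0]);by=-0.0176
eb=np.array([.0176,1,0])
R=Rt(-np.pi/4,by);g=B-30*eb+[0,0,32]
go(g-80*R[:,2],R,label="pre80")
E
```

```text
17.4 [-0.01  0.52  0.66  2.03 -0.92  1.43  1.14] [447.79 -71.46 178.88]
pre80 turn [ 0.01  0.   -0.05] shift [-5.11  0.06  2.22] shift in old [-5.1   0.09  2.22] tcp [ 448.21 -112.34   75.35]
```

Request:
carry_out(targets=[[0, 0, 0, -0.85, 0.01, 0.37, 1], [0, 0, 0, -0.85, 0.01, 0.37, 1], [0, 0, 0, -0.85, 0.01, 0.37, 1], [0, 0, 0, -0.85, 0.01, 0.37, 1], [0, 0, 0, -0.85, 0.01, 0.37, 1], [0, 0, 0, -0.86, 0.01, 0.37, 1], [0, 0, 0, 0, 0, 0.5, 1], [0, 0, 0, 0, 0, 0.5, 1]])

```text
t: 18.4
tcp_pos: [449.3, -95.8, 62.2]
tool_rot: [-1.78, -1.743, -0.738]
ft_force: [-0.1, 0.3, -0.4]
width: 87.6
finger_force: 0.0
```

Request:
carry_out(targets=[[0, 0, 0, 0, 0, 0.6, 1], [0, 0, 0, 0, 0, 0.6, 1], [0, 0, 0, 0, 0, 0.6, 1], [0, 0, 0, 0, 0, 0.6, 1], [0, 0, 0, 0, 0, 0.6, 1], [0, 0, 0, 0, 0, 0, 1]])

```text
t: 19.15
tcp_pos: [449.7, -53.0, 19.7]
tool_rot: [-1.778, -1.743, -0.737]
ft_force: [0.6, -0.4, 0.5]
width: 87.6
finger_force: 0.0
```

Request:
carry_out(targets=[[0, 0, 0, 0, 0, 0, 0], [0, 0, 0, 0, 0, 0, 0], [0, 0, 0, 0, 0, 0, 0], [0, 0, 0, 0, 0, 0, 0], [0, 0, 0, 0, 0, 0, 0], [0, 0, 0, 0, 0, 0, 0], [0, 0, 0, 0.7, 0, -0.7, 0], [0, 0, 0, 0.7, 0, -0.7, 0], [0, 0, 0, 0.7, 0, -0.7, 0], [0, 0, 0, 0.7, 0, -0.7, 0], [0, 0, 0, 0.7, 0, -0.7, 0]])

```text
t: 20.52
tcp_pos: [450.2, -54.1, 120.6]
tool_rot: [-1.78, -1.744, -0.738]
ft_force: [0.7, 0.1, -2.4]
width: 55.3
finger_force: 30.0
```

```bash
python3 - <<'E'
from h import *
s=r.read_state();print(s["t"],s["q"],s["tcp_pos"],s["width"])
p,R=go(W(0,40,160),Rt(np.pi/4),label="up")
p,R=go(W(0,146,160),Rt(np.pi/4),p,R,label="over clamp")
E
```

```text
20.525 [-0.    0.61  0.6   2.07 -1.    1.35  1.23] [450.21 -54.07 120.6 ] 55.343347056415006
up turn [ -0.   -10.47   0.35] shift [ 1.71  6.76 -3.56] shift in old [3.33 6.93 1.48] tcp [590.21  11.1  146.78]
over clamp turn [0. 0. 0.] shift [ 3.75  0.   -3.75] shift in old [ 3.75  0.   -3.75] tcp [597.43 116.85 146.78]
```

Request:
carry_out(targets=[[0, 0, 0, 0, 0.8, 0, 0], [0, 0, 0, 0, 0.8, 0, 0], [0, 0, 0, 0, 0.8, 0, 0]])

```text
t: 20.9
tcp_pos: [499.4, -54.7, 118.4]
tool_rot: [-1.779, -1.744, -0.736]
ft_force: [0.3, 0.2, -2.6]
width: 55.7
finger_force: 30.0
```

Request:
carry_out(targets=[[0, -0.95, 0.03, 0, 0, 0, 0], [0, -0.95, 0.03, 0, 0, 0, 0], [0, -0.95, 0.03, 0, 0, 0, 0], [0, -0.95, 0.03, 0, 0, 0, 0], [0, -0.95, 0.03, 0, 0, 0, 0], [0, -0.95, 0.03, 0, 0, 0, 0], [0, -0.95, 0.03, 0, 0, 0, 0], [0, -0.95, 0.03, 0, 0, 0, 0], [0, -0.95, 0.03, 0, 0, 0, 0], [0, -0.95, 0.04, 0, 0, 0, 0], [0, -0.97, 0.04, 0, 0, 0, 0], [0, 0, 0, 0, 0, 0, 0]])

```text
t: 22.4
tcp_pos: [499.0, -52.4, 116.5]
tool_rot: [1.818, 1.712, -0.761]
ft_force: [1.3, -0.7, -2.3]
width: 55.3
finger_force: 30.0
```

```bash
python3 - <<'E'
from h import *
s=r.read_state();print(s["t"],s["q"],s["tcp_pos"],s["width"])
p,R=go(W(-60,146,165),Rt(np.pi/4),label="front of clamp")
p,R=go(W(0,146,165),Rt(np.pi/4),p,R,label="over clamp")
E
```

```text
22.4 [-1.26  1.04  1.23  2.06 -0.25  0.84 -0.04] [499.02 -52.39 116.54] 55.324340212778836
front of clamp turn [0.02 0.03 0.05] shift [ 4.96  1.33 -7.45] shift in old [ 4.92  1.39 -7.47] tcp [537.56 120.93 151.78]
over clamp turn [0. 0. 0.] shift [-0.  3.  0.] shift in old [-0.  3.  0.] tcp [597.43 116.85 151.78]
```

Request:
carry_out(targets=[[0.02, 0.03, 0.05, 0.62, 0.17, -0.93, 0], [0, 0, 0, 0.62, 0.17, -0.93, 0], [0, 0, 0, 0.62, 0.17, -0.93, 0], [0, 0, 0, 0.62, 0.17, -0.93, 0], [0, 0, 0, 0.62, 0.17, -0.93, 0], [0, 0, 0, 0.62, 0.17, -0.93, 0], [0, 0, 0, 0.62, 0.17, -0.93, 0], [0, 0, 0, 0.62, 0.17, -0.94, 0], [0, 0, 0, 0, 0.75, 0, 0], [0, 0, 0, 0, 0.75, 0, 0], [0, 0, 0, 0, 0.75, 0, 0], [0, 0, 0, 0, 0.75, 0, 0]])

```text
t: 23.9
tcp_pos: [598.9, 112.2, 155.6]
tool_rot: [1.84, 1.701, -0.752]
ft_force: [0.2, 0.4, -2.7]
width: 55.8
finger_force: 30.0
```

```bash
python3 - <<'E'
from h import *
import cv2
p,R=go(W(0,146,165),Rt(np.pi/4),label="over clamp")
a=r.snapshot("top")[155:245,180:360,::-1];b=r.snapshot("side")[125:275,250:400,::-1]
cv2.imwrite("pics/g4.png",np.vstack([cv2.resize(a,(600,300)),cv2.copyMakeBorder(cv2.resize(b,(300,300)),0,0,0,300,0)]))
E
```

```text
over clamp turn [-0.02 -0.04 -0.06] shift [ 0.29 -0.09 -0.02] shift in old [ 0.29 -0.09 -0.02] tcp [597.43 116.85 151.78]
```

View pics/g4.png

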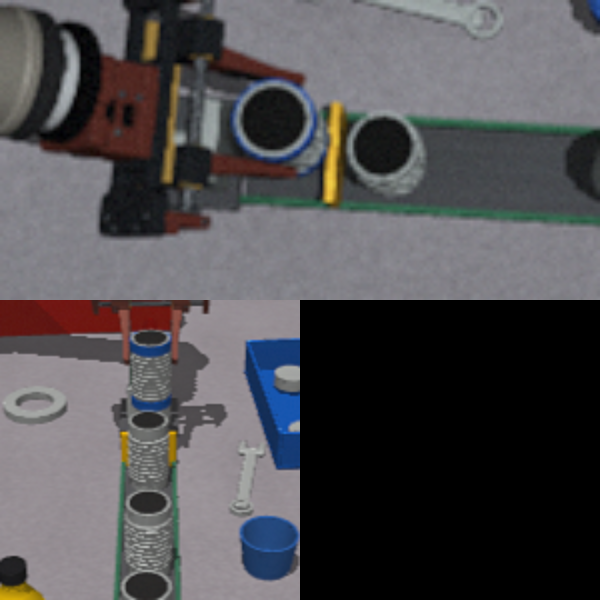

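```bash
python3 - <<'E'
from h import *
c,s=np.cos(L[2]),np.sin(L[2])
i=lambda P:(c*(P[0]-L[0])+s*(P[1]-L[1]),-s*(P[0]-L[0])+c*(P[1]-L[1]),P[2])
t=(180+275/3.333-.3,155+119/3.333-.3); sd=(250+151/2-.3,125+40/2-.3)
for z in(185,190,195):print(i(at("top",t,z)),i(at("side",sd,z)))
P,e=tri(t,sd);print(P,e,i(P))
t=(180+383/3.333-.3,155+146/3.333-.3);print("sb",i(at("top",t,100)))
t=(180+330/3.333-.3,155+155/3.333-.3);print("stop face",i(at("top",t,55)))
sd=(250+149/2-.3,125+203/2-.3); print("plain",i(at("side",sd,100)))
E
```

```text
(np.float64(2.2727559244833255), np.float64(133.44426488492536), np.float64(185.0)) (np.float64(5.053606571740394), np.float64(138.62635114571506), np.float64(185.0))
(np.float64(1.4771454035311233), np.float64(132.63789272510886), np.float64(190.0)) (np.float64(5.08638291886575), np.float64(128.07595600757284), np.float64(190.0))
(np.float64(0.6815348825790313), np.float64(131.8315205652924), np.float64(195.0)) (np.float64(5.119159265991122), np.float64(117.52556086943036), np.float64(195.0))
[600.97 117.1  187.21] 3.163262892585889 (np.float64(3.516773195615615), np.float64(133.26305188790377), np.float64(187.21075506394112))
sb (np.float64(0.34754899588144905), np.float64(65.99190652974458), np.float64(100.0))
stop face (np.float64(-2.538100822204525), np.float64(109.90622398544073), np.float64(55.0))
plain (np.float64(2.2602115324279657), np.float64(-120.02305278826671), np.float64(100.0))
```

Request:
carry_out(targets=[[-0.02, -0.04, -0.06, 0.28, -0.05, -0.28, 0], [0, 0, 0, 0.29, -0.05, -0.29, 0], [0, 0, 0, 0.4, 0, 0.4, 0], [0, 0, 0, 0.4, 0, 0.4, 0], [0, 0, 0, 0.4, 0, 0.4, 0], [0, 0, 0, 0, 0, 0, 0]])

```text
t: 24.75
tcp_pos: [596.4, 129.2, 120.4]
tool_rot: [1.825, 1.708, -0.76]
ft_force: [-0.2, -0.3, -2.2]
width: 56.0
finger_force: 30.0
```

```bash
python3 - <<'E'
from h import *
import cv2
p,R=go(W(0,157,82),Rt(np.pi/4),label="place")
a=r.snapshot("top")[155:245,180:360,::-1];b=r.snapshot("side")[125:275,250:400,::-1]
cv2.imwrite("pics/g5.png",np.vstack([cv2.resize(a,(600,300)),cv2.copyMakeBorder(cv2.resize(b,(300,300)),0,0,0,300,0)]))
E
```

```text
place turn [-0.    0.01  0.01] shift [1.78 0.09 1.87] shift in old [1.78 0.1  1.87] tcp [598.17 127.83  68.78]
```

View pics/g5.png

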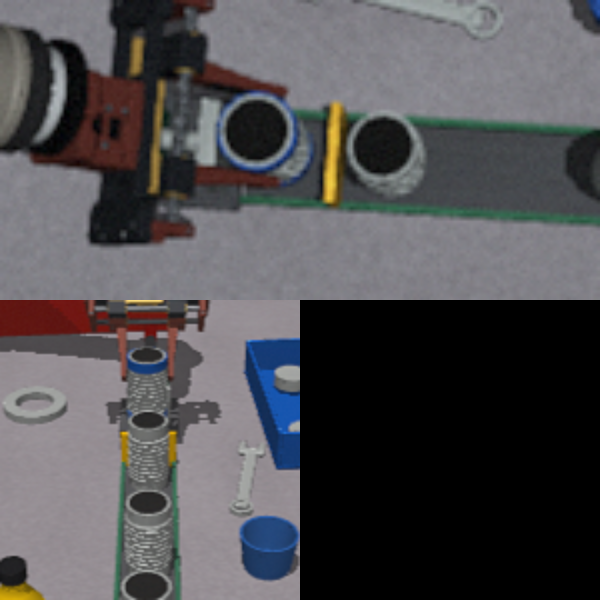

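```bash
python3 - <<'E'
from h import *
c,s=np.cos(L[2]),np.sin(L[2])
i=lambda P:np.array((c*(P[0]-L[0])+s*(P[1]-L[1]),-s*(P[0]-L[0])+c*(P[1]-L[1]),P[2]))
t=(180+257/3.333-.3,155+129/3.333-.3); print(i(at("top",t,152)))
t=(180+218/3.333-.3,155+130/3.333-.3); print("jaw face",i(at("top",t,78)))
E
```

```text
[ -0.31 150.81 152.  ]
jaw face [  8.39 193.    78.  ]
```

Request:
carry_out(targets=[[0, 0, 0, 0.4, 0, 0.4, 0], [0, 0, 0, 0.4, 0, 0.4, 0], [0, 0, 0, 0.4, 0, 0.4, 0], [0, 0, 0, 0.35, 0, 0.35, 0], [0, 0, 0, 0, 0, 0, 0]])

```text
t: 25.48
tcp_pos: [596.7, 129.4, 76.8]
tool_rot: [1.825, 1.709, -0.759]
ft_force: [0.6, -0.6, -2.7]
width: 55.7
finger_force: 30.0
```

Request:
carry_out(targets=[[0, 0, 0, 0.09, 0, 0.09, 0], [0, 0, 0, 0, 0, 0, 0]])

```text
t: 25.72
tcp_pos: [597.2, 129.5, 75.4]
tool_rot: [1.825, 1.708, -0.756]
ft_force: [0.3, -0.5, -2.3]
width: 55.5
finger_force: 30.0
```

Request:
carry_out(targets=[[0, 0, 0, 0.1, 0, 0.1, 0], [0, 0, 0, 0.07, 0, 0.07, 0], [0, 0, 0, 0, 0, 0, 0]])

```text
t: 26.1
tcp_pos: [597.0, 129.5, 70.2]
tool_rot: [1.825, 1.708, -0.757]
ft_force: [-0.3, 0.8, -2.8]
width: 55.5
finger_force: 30.0
```

Request:
carry_out(targets=[[0, 0, 0, 0.07, 0, 0.07, 0], [0, 0, 0, 0, 0, 0, 0]])

```text
t: 26.35
tcp_pos: [597.0, 129.5, 68.3]
tool_rot: [1.825, 1.708, -0.757]
ft_force: [-0.3, 0.5, -3.1]
width: 55.4
finger_force: 30.0
```

Request:
carry_out(targets=[[0, 0, 0, 0.07, 0, 0.07, 0], [0, 0, 0, 0, 0, 0, 0]])

```text
t: 26.6
tcp_pos: [597.2, 129.3, 67.1]
tool_rot: [1.825, 1.708, -0.757]
ft_force: [-0.8, 0.7, 3.1]
width: 55.3
finger_force: 30.0
```

Request:
carry_out(targets=[[0, 0, 0, 0.05, 0, 0.05, 0], [0, 0, 0, 0, 0, 0, 0]])

```text
t: 26.85
tcp_pos: [597.3, 129.3, 67.1]
tool_rot: [1.825, 1.706, -0.758]
ft_force: [-3.6, 2.6, 9.4]
width: 55.5
finger_force: 30.0
```

Request:
carry_out(targets=[[0, 0, 0, 0, 0, 0, 1], [0, 0, 0, 0, 0, 0, 1], [0, 0, 0, 0, 0, 0, 1], [0, 0, 0, 0, 0, 0, 1], [0, 0, 0, 0, 0, -0.3, 1], [0, 0, 0, 0, 0, -0.6, 1], [0, 0, 0, 0, 0, -1, 1], [0, 0, 0, 0, 0, -1, 1], [0, 0, 0, 0, 0, -1, 1], [0, 0, 0, 0, 0, -1, 1], [0, 0, 0, 0, 0, -1, 1], [0, 0, 0, 0, 0, -1, 1]])

```text
t: 28.35
tcp_pos: [603.7, 228.2, 163.8]
tool_rot: [1.825, 1.709, -0.756]
ft_force: [-0.3, -0.3, -0.8]
width: 87.6
finger_force: 0.0
```

Request:
carry_out(targets=[[0, 0, 0, -0.5, 0, -0.5, 1], [0, 0, 0, -0.5, 0, -0.5, 1], [0, 0.87, 0, 0, 0, 0, 1], [0, 0.87, 0, 0, 0, 0, 1], [0, 0.87, 0, 0, 0, 0, 1], [0, 0.87, 0, 0, 0, 0, 1], [0, 0.87, 0, 0, 0, 0, 1], [0, 0.88, 0, 0, 0, 0, 1], [0, 0, 0, 0, 0, 0, 1]])

```text
t: 29.48
tcp_pos: [603.7, 222.5, 192.6]
tool_rot: [2.301, 2.138, -0.0]
ft_force: [-0.3, -0.7, 1.0]
width: 87.8
finger_force: 0.0
```

```bash
python3 - <<'E'
from h import *
import cv2
s=r.read_state();print(s["t"],s["q"])
p,R=go(W(1,331,180),Rt(0),label="over handle")
p,R=go(W(1,331,112),Rt(0),p,R,label="handle")
a=r.snapshot("top")[155:245,170:350,::-1];b=r.snapshot("side")[125:275,250:400,::-1]
cv2.imwrite("pics/g6.png",np.vstack([cv2.resize(a,(800,400),interpolation=2),cv2.copyMakeBorder(cv2.resize(b,(200,200)),0,0,0,600,0)]))
E
```

```text
29.475 [-1.14  0.69  1.07  1.71 -0.66  1.15  0.05]
over handle turn [ 0.    0.   -0.04] shift [4.62 0.1  1.56] shift in old [4.62 0.07 1.56] tcp [611.91 314.55 161.3 ]
handle turn [0. 0. 0.] shift [0.  0.  3.4] shift in old [0.  0.  3.4] tcp [611.91 314.55  93.3 ]
```

View pics/g6.png

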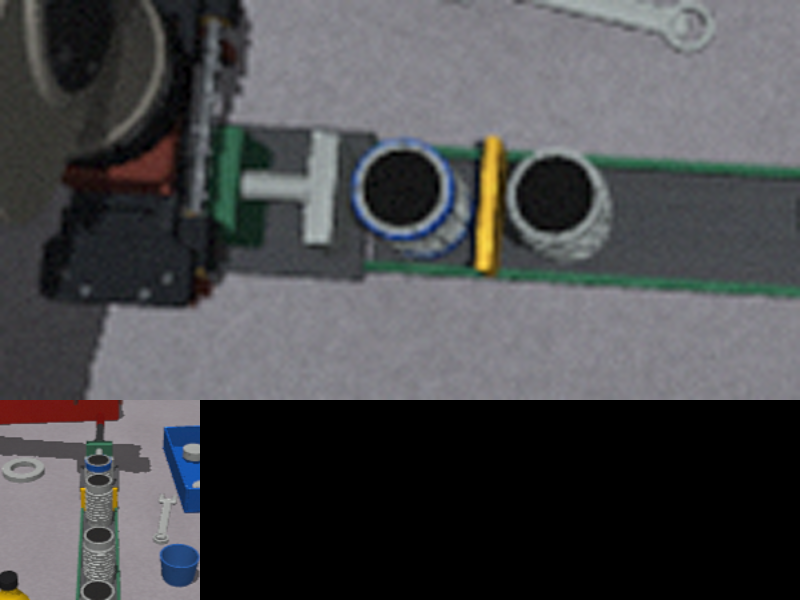

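Request:
carry_out(targets=[[0, 0, -0.04, 0.9, 0.02, 0, 1], [0, 0, 0, 0.9, 0.02, 0.2, 1], [0, 0, 0, 0.9, 0.02, 0.3, 1], [0, 0, 0, 0.9, 0.02, 0.5, 1], [0, 0, 0, 1, 0.02, 0.6, 1], [0, 0, 0, 0, 0, 0.8, 1], [0, 0, 0, 0, 0, 0.8, 1], [0, 0, 0, 0, 0, 0.8, 1], [0, 0, 0, 0, 0, 0.8, 1], [0, 0, 0, 0, 0, 0, 1]])

```text
t: 30.82
tcp_pos: [610.4, 317.9, 93.2]
tool_rot: [2.288, 2.153, -0.005]
ft_force: [0.2, 0.4, -0.5]
width: 88.0
finger_force: 0.0
```

Request:
carry_out(targets=[[0, 0, 0, 0, 0, 0, 0], [0, 0, 0, 0, 0, 0, 0], [0, 0, 0, 0, 0, 0, 0], [0, 0, 0, 0, 0, 0, 0], [0, 0, 0, 0, 0, 0, 0], [0, 0, 0, 0, 0, 0, 0], [0, 0, 0, 0, 0, 0, 0], [0, 0, 0, 0, 0, 0, 0]])

```text
t: 31.82
tcp_pos: [611.8, 318.5, 95.0]
tool_rot: [2.286, 2.152, -0.0]
ft_force: [2.4, 0.4, 0.2]
width: 18.9
finger_force: 30.0
```

```bash
python3 - <<'E'
from h import *
s=r.read_state();print(s["t"],s["q"],s["width"],s["finger_force"],s["ft_force"])
go(W(0,331,112),Rt(0),label="handle at 0")
# circle increments: angle a: lane x=-42 sin a, z=70+42 cos a ; tool y=+lane x, tool z=-up
for d in(.3,):
  a=np.arange(0,7,d)
  for k in range(len(a)-1):
    dx=-42*(np.sin(a[k+1])-np.sin(a[k]));dz=42*(np.cos(a[k+1])-np.cos(a[k]))
    print("%.1f"%a[k+1],"y %.2f z %.2f"%(dx/20,-dz/20))
E
```

```text
31.825 [-1.16  0.85  0.95  1.66 -0.78  1.05 -0.02] 18.909249012914003 29.996444284915924 [2.43 0.39 0.23]
handle at 0 turn [0.01 0.01 0.05] shift [-0.2  -0.03  0.08] shift in old [-0.2  -0.03  0.08] tcp [610.91 314.62  93.3 ]
0.3 y -0.62 z 0.09
0.6 y -0.57 z 0.27
0.9 y -0.46 z 0.43
1.2 y -0.31 z 0.54
1.5 y -0.14 z 0.61
1.8 y 0.05 z 0.63
2.1 y 0.23 z 0.58
2.4 y 0.39 z 0.49
2.7 y 0.52 z 0.35
3.0 y 0.60 z 0.18
3.3 y 0.63 z -0.01
3.6 y 0.60 z -0.19
3.9 y 0.52 z -0.36
4.2 y 0.39 z -0.49
4.5 y 0.22 z -0.59
4.8 y 0.04 z -0.63
5.1 y -0.15 z -0.61
5.4 y -0.32 z -0.54
5.7 y -0.47 z -0.42
6.0 y -0.57 z -0.26
6.3 y -0.62 z -0.08
6.6 y -0.62 z 0.10
6.9 y -0.56 z 0.28
```

Request:
carry_out(targets=[[0, 0, 0, 0, -0.62, 0.09, 0], [0, 0, 0, 0, -0.57, 0.27, 0], [0, 0, 0, 0, -0.46, 0.43, 0], [0, 0, 0, 0, -0.31, 0.54, 0], [0, 0, 0, 0, -0.14, 0.61, 0]])

```text
t: 32.45
tcp_pos: [569.1, 321.3, 55.3]
tool_rot: [2.286, 2.153, -0.001]
ft_force: [6.1, 0.8, 1.1]
width: 19.0
finger_force: 30.0
```

Request:
carry_out(targets=[[0, 0, 0, 0, 0.05, 0.63, 0], [0, 0, 0, 0, 0.23, 0.58, 0], [0, 0, 0, 0, 0.39, 0.49, 0], [0, 0, 0, 0, 0.52, 0.35, 0], [0, 0, 0, 0, 0.6, 0.18, 0]])

```text
t: 33.08
tcp_pos: [604.7, 318.7, 10.7]
tool_rot: [-2.287, -2.153, 0.005]
ft_force: [-1.1, 2.0, 9.7]
width: 19.3
finger_force: 30.0
```

```bash
cat >> h.py <<'E'
def ang():
    s=r.read_state();R=Ro.from_rotvec(s["tool_rot"]).as_matrix();P=s["tcp_pos"]-r.grip_depth*R[:,2]
    c,q=np.cos(L[2]),np.sin(L[2]);x=c*(P[0]-L[0])+q*(P[1]-L[1]);y=-q*(P[0]-L[0])+c*(P[1]-L[1]);z=P[2]-70
    f=s["ft_force"];print("t %.1f"%s["t"],"x %.1f y %.1f z %.1f rad %.1f ang %.2f"%(x,y,z,np.hypot(x,z),np.arctan2(-x,z)%(2*np.pi)),f,s["ft_torque"],s["width"],"up err",R[2,2])
E
python3 -c "
from h import *
ang()"
```

```text
t 33.1 x -6.4 y 334.7 z -40.6 rad 41.2 ang 2.98 [-1.08  2.05  9.75] [ 0.06  0.41 -0.12] 19.27038784625208 up err -0.9999954534583517
```

Tracking well; continue around to 4.5, then smaller steps.

Request:
carry_out(targets=[[0, 0, 0, 0, 0.63, -0.01, 0], [0, 0, 0, 0, 0.6, -0.19, 0], [0, 0, 0, 0, 0.52, -0.36, 0], [0, 0, 0, 0, 0.39, -0.49, 0]])

```text
t: 33.58
tcp_pos: [647.2, 316.0, 31.2]
tool_rot: [2.287, 2.153, -0.005]
ft_force: [-2.8, 0.9, -1.6]
width: 19.1
finger_force: 30.0
```

```bash
python3 -c "
from h import *
ang()"
```

```text
t 33.6 x 36.2 y 334.9 z -20.1 rad 41.4 ang 4.21 [-2.84  0.85 -1.56] [ 0.28  0.65 -0.26] 19.096017380552123 up err -0.9999942418829714
```

Request:
carry_out(targets=[[0, 0, 0, 0, 0.22, -0.59, 0], [0, 0, 0, 0, 0, 0, 0]])

```text
t: 33.83
tcp_pos: [652.8, 315.6, 45.6]
tool_rot: [2.286, 2.152, -0.0]
ft_force: [-2.5, 0.1, 2.6]
width: 19.3
finger_force: 30.0
```

```bash
python3 -c "
from h import *
ang()"
```

```text
t 33.8 x 41.7 y 334.9 z -5.7 rad 42.1 ang 4.58 [-2.53  0.15  2.61] [ 0.09  0.56 -0.15] 19.314828831169724 up err -0.9999985392504539
```

Request:
carry_out(targets=[[0, 0, 0, 0, 0.03, -0.31, 0], [0, 0, 0, 0, 0, 0, 0]])

```text
t: 34.08
tcp_pos: [653.2, 315.6, 51.1]
tool_rot: [2.286, 2.152, -0.0]
ft_force: [0.7, 0.6, 1.1]
width: 19.4
finger_force: 30.0
```

Request:
carry_out(targets=[[0, 0, 0, 0, 0, -0.2, 0], [0, 0, 0, 0, 0, 0, 0]])

```text
t: 34.33
tcp_pos: [653.2, 315.6, 54.7]
tool_rot: [2.286, 2.152, -0.001]
ft_force: [1.2, -0.3, 0.3]
width: 19.2
finger_force: 30.0
```

```bash
python3 -c "
from h import *
ang()"
```

```text
t 34.3 x 42.1 y 334.9 z 3.4 rad 42.2 ang 4.79 [ 1.16 -0.34  0.29] [-0.03 -0.23 -0.06] 19.230119882240462 up err -0.999997803767725
```

Request:
carry_out(targets=[[0, 0, 0, 0, -0.02, -0.2, 0], [0, 0, 0, 0, 0, 0, 0]])

```text
t: 34.58
tcp_pos: [652.7, 315.7, 58.6]
tool_rot: [2.286, 2.152, -0.001]
ft_force: [3.2, -0.1, -1.1]
width: 19.5
finger_force: 30.0
```

Request:
carry_out(targets=[[0, 0, 0, 0, -0.05, -0.2, 0], [0, 0, 0, 0, 0, 0, 0]])

```text
t: 34.83
tcp_pos: [652.0, 315.8, 62.1]
tool_rot: [2.285, 2.152, -0.0]
ft_force: [6.4, 0.4, -7.6]
width: 19.6
finger_force: 30.0
```

```bash
python3 -c "
from h import *
ang()"
```

```text
t 34.8 x 40.9 y 335.0 z 10.8 rad 42.3 ang 4.97 [ 6.39  0.38 -7.56] [ 0.04 -1.22  0.04] 19.63150470958599 up err -0.9999961958493041
```

Request:
carry_out(targets=[[0, 0, 0, 0, -0.07, -0.2, 0], [0, 0, 0, 0, 0, 0, 0]])

```text
t: 35.08
tcp_pos: [651.1, 315.9, 65.3]
tool_rot: [2.284, 2.151, 0.0]
ft_force: [10.5, 0.4, -13.2]
width: 19.1
finger_force: 30.0
```

Request:
carry_out(targets=[[0, 0, 0, 0, -0.08, -0.19, 0], [0, 0, 0, 0, 0, 0, 0]])

```text
t: 35.33
tcp_pos: [650.1, 316.0, 68.6]
tool_rot: [2.284, 2.15, 0.002]
ft_force: [14.1, 1.8, -18.1]
width: 19.0
finger_force: 30.0
```

```bash
python3 -c "
from h import *
ang()"
```

```text
t 35.3 x 39.0 y 335.1 z 17.3 rad 42.6 ang 5.13 [ 14.12   1.81 -18.07] [ 0.28 -2.99  0.06] 18.97914287818226 up err -0.9999859770658306
```

Request:
carry_out(targets=[[0, 0, 0, 0, 0, 0, 1], [0, 0, 0, 0, 0, 0, 1], [0, 0, 0, 0, 0, 0, 1], [0, 0, 0, 0, 0, 0, 1], [0, 0, 0, 0, 0, 0, 1], [0, 0, 0, 0, 0, -0.5, 1], [0, 0, 0, 0, 0, -1, 1], [0, 0, 0, 0, 0, -1, 1], [0, 0, 0, 0, 0, -1, 1], [0, 0, 0, 0, 0, -1, 1], [0, 0, 0, 0, 0, -1, 1], [0, 0, 0, 0, 0, -1, 1]])

```text
t: 36.83
tcp_pos: [648.3, 316.4, 201.6]
tool_rot: [2.286, 2.153, -0.002]
ft_force: [0.4, 0.4, -0.8]
width: 87.7
finger_force: 0.0
```

Request:
carry_out(targets=[[0, 0, 0, 1, 0, -0.5, 1], [0, 0, 0, 1, 0, -0.5, 1], [0, 0, 0, 1, 0, -0.5, 1], [0, 0, 0, 1, 0, -0.5, 1], [0, 0, 0, 1, 0, 0, 1], [0, 0, 0, 0, 0, 0, 1]])

```text
t: 37.58
tcp_pos: [653.7, 418.5, 239.2]
tool_rot: [2.283, 2.157, -0.003]
ft_force: [-1.0, 0.0, -0.0]
width: 87.6
finger_force: 0.0
```

```bash
python3 - <<'E'
from h import *
import cv2
c,q=np.cos(L[2]),np.sin(L[2])
i=lambda P:np.array((c*(P[0]-L[0])+q*(P[1]-L[1]),-q*(P[0]-L[0])+c*(P[1]-L[1]),P[2]))
a=r.snapshot("top");b=r.snapshot("side")
def fill(n,img,x,y,lo,z,thr=45):   # dark tube mouth near the projected rim centre
    u=proj(n,lane(L,(x,y,z)))[0]; g=img.max(2); m=(g<thr).astype(np.uint8)
    k,lab,st,ce=cv2.connectedComponentsWithStats(m)
    d=[np.hypot(*(ce[j]-u)) if 30<st[j,4]<600 else 1e9 for j in range(1,k)]
    j=1+int(np.argmin(d)); print(n,lo,"exp",u,"mouth",ce[j],st[j],"lane",i(at(n,ce[j],z-3)))
for n,im in(("top",a),("side",b)):
    for lo,x,y in(("sa",0,-268),("plain",0,-117),("sb",0,66),("blue",0,141)): fill(n,im,x,y,lo,100)
h=cv2.cvtColor(a,cv2.COLOR_RGB2HSV); m=(h[...,0]>110)&(h[...,0]<130)&(h[...,1]>150); m[:170]=0;m[230:]=0;m[:,:200]=0;m[:,330:]=0
v,u=np.nonzero(m); print("blue px",len(u),u.min(),u.max(),v.min(),v.max())
for x,lo in((32,"jaw"),):
    print("row colours along jaw/sleeve line", )
    for y in range(130,200,4): 
        p=proj("top",lane(L,(-25,y,78)))[0].round().astype(int); print(y,a[p[1],p[0]],end=" ")
s=r.read_state();print("\n",s["t"],s["tcp_pos"],s["ft_force"])
E
```

```text
top sa exp [430.81 206.57] mouth [431.07 206.54] [423 199  17  16 223] lane [   0.55 -269.36   97.  ]
top plain exp [369.07 202.98] mouth [370.93 202.5 ] [363 195  17  16 222] lane [   1.89 -121.78   97.  ]
top sb exp [294.6  198.64] mouth [294.28 198.4 ] [286 190  17  17 224] lane [ 1.   67.07 97.  ]
top blue exp [264.18 196.87] mouth [264.09 197.08] [256 189  17  17 227] lane [ -0.09 141.65  97.  ]
side sa exp [322.95 268.26] mouth [322.56 267.7 ] [313 262  20  13 205] lane [  -0.86 -262.76   97.  ]
side plain exp [323.23 225.45] mouth [323.6  225.63] [315 221  18  10 140] lane [   0.82 -113.52   97.  ]
side sb exp [323.49 185.56] mouth [323.52 184.39] [316 181  16   8  83] lane [ 0.   77.31 97.  ]
side blue exp [323.58 171.98] mouth [323.19 170.89] [317 168  14   7  70] lane [ -1.18 152.92  97.  ]
blue px 15 259 276 201 211
row colours along jaw/sleeve line
130 [32 44 80] 134 [ 18  45 116] 138 [ 42  64 118] 142 [42 56 89] 146 [26 43 77] 150 [ 40  65 122] 154 [34 38 48] 158 [43 45 41] 162 [60 62 62] 166 [56 58 58] 170 [144 151 152] 174 [165 173 174] 178 [150 160 160] 182 [121 130 129] 186 [71 71 79] 190 [66 67 73] 194 [69 69 75] 198 [63 68 74] 
 37.675 [654.21 415.51 239.34] [-0.12 -0.67 -0.68]
```

```bash
python3 -c "
from plant import r
print(r.job_done())"
```

```text
the job is handed in; nothing more can be done
None
```

I handed the job in at about 38 s, and no verdict came back. By my last camera measurements, the plain sleeve stands in the lane about 2 mm off the centre line. The blue-banded one stands against the stop with the jaw closed on it; the handle was resisting at about 22 N when I let go. Both standers measured where they started, and I did not re-measure the bottle, ring, wrench and tin at the end.

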